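# Close the cover of the sherd transport case

## Task

Close the blue transport case that holds a pottery sherd: pick up the grey cover panel by its yellow handle, tilt it so that its metal tongue hooks under the metal lip of the case, and lower the other edge until the cover lies flat in its recess. Then turn the red catch a quarter turn so that it lies across the cover's edge, and let go. Leave the other things on the desk (sherds, spring clamps, tape roll) where they are.

Things in the scene. Friction and masses are not known exactly. Their poses are not given: they have to be found in the camera images.
- case: Blue open case, 52 mm high, heavy, fixed to the desk, a sherd lying inside below cover level. Frame: z up, origin on the desk under the middle of the cover's recess; it spans x -90 to +108, y -70 to +70 mm. -x is the end with the metal lip (it starts turned roughly toward the robot), +x the end with the red catch.
- recess (a point): Middle of the cover's recess at ledge height, case frame (0, 0, 36) mm. The recess spans x -77.5 to +77.5, y -63 to +63 mm; side rims and the +x end wall rise 5 mm above the ledge, flush with the seated cover. Seated, the cover's origin is here and its x axis lies along the case's x, with 2.5 mm of play in x, 3 mm in y.
- lip_edge (a point): Middle of the lower front edge of the aluminium lip, case frame (-66, 0, 48) mm; axes as the case. The lip is a 4 mm plate over x -90 to -66, z 48 to 52 mm. The slot below it is 12 mm high (z 36 to 48), 11.5 mm deep (closed at x = -77.5) and 96 mm wide (y -48 to +48) between solid cheeks that end at x = -65.5.
- cover: Loose cover panel, 150 (x) x 120 (y) mm, 5 mm thick, about 0.22 kg: grey frame, clear window; starts flat on the desk, handle up. Origin: centre of its underside, z up. Its -x end is a metal tongue 90 mm wide, 14 mm long (x -75 to -61). It cannot go in flat: the tongue reaches about 9 mm under the lip. Tilting it about 12 degrees, tongue end down, suits the slot.
- handle (a point): Middle of the top of the cover's handle, cover frame (0, 0, 33) mm. The handle is an upright yellow bar in the middle of the panel: 14 mm thick in x, 60 mm long in y, from z = 5 to 33 mm.
- tongue_tip (a point): Middle of the lower edge of the tongue's end: cover frame (-75, 0, 0) mm.
- catch_grip (a point): Grip point on the red catch, on its vertical turning axis, case frame (91, 0, 63) mm. The catch is a bar 56 mm long, 12 mm wide, from z = 43 to 49 mm in the case frame, pivoted at its middle; on it stands a grip fin 30 mm long (along the bar), 10 mm thick, from z = 48 to 73 mm.
- catch (a joint): Angle of the red catch, rad. 0: bar parallel to the case's y axis, clear of the cover (open). It grows counter-clockwise seen from above; at 1.57 the bar lies along the case's x axis and reaches 12 mm over the cover's edge (closed). Stop at 1.6; friction (0.05 N m) holds it where it is left. It starts between 0 and 0.25.
- loose_sherd_a: Bystander: narrow pottery sherd, 100 x 43 x 20 mm, origin under its centre.
- loose_sherd_b: Bystander: small pottery sherd, 71 x 68 x 17 mm, origin under its centre.
- spring_clamp: Bystander: black spring clamp with blue pads (of two, the one nearer the robot), lying flat, 144 x 104 x 26 mm, origin under its centre.
- tape: Bystander: roll of masking tape lying flat, 107 mm across, 24 mm high, origin under its centre.
Mind the look-alikes: they are no part of the job. Leave any turquoise look-alike of the cover alone.

How it is judged:
On the way, in this order (a step that is already met when the one before it is completed fails the run):
1. the cover's tongue is hooked under the lip with the other edge still raised (x of tongue_tip in the frame of lip_edge below -0.003 m and z of tongue_tip in the frame of lip_edge between -0.016 and -0.002 m and distance between tongue_tip and lip_edge below 0.03 m and angle between the z axis of cover and the z axis of case, either way round above 0.06 rad), for 0.1 s.
2. the cover lies flat in its recess, with the catch still open (x of tongue_tip in the frame of case below -0.07 m and z of cover in the frame of case between 0.034 and 0.0385 m and angle between the z axis of cover and the z axis of case, either way round below 0.035 rad and angle between the x axis of cover and the x axis of case, either way round below 0.08 rad and angle between cover's own z axis and vertical below 0.1 rad and value of joint catch below 0.6 rad), for 0.2 s.
3. the catch is turned across the cover's edge (x of tongue_tip in the frame of case below -0.07 m and z of cover in the frame of case between 0.034 and 0.0385 m and angle between the z axis of cover and the z axis of case, either way round below 0.035 rad and angle between the x axis of cover and the x axis of case, either way round below 0.08 rad and angle between cover's own z axis and vertical below 0.1 rad and value of joint catch above 1.2 rad), for 0.2 s.
At the end, for the whole second after the job is handed in: The cover lies flat in the recess of the case, handle up (within 2 degrees of the case, underside within 2.5 mm of the ledge, tongue at least 4 mm under the lip), at rest, and the catch is turned across its edge (joint above 1.2 rad) (all of step 3 and linear speed of cover below 0.02 m/s); the robot touches nothing.
It fails at once if a bystander on the desk (sherd, clamp or tape) is moved more than 15 mm (distance of any of loose_sherd_a, loose_sherd_b, spring_clamp, tape from where it was at the start of the episode above 0.015 m).
It also fails if it takes over 58 s, if anything falls off the work surface, if the arm or the gripper's body presses on something with over 40 N, if the wrist force passes 120 N, or if a joint passes its speed limit or range.

## Robot

A 6-joint arm with a two-finger parallel gripper is mounted at the origin on a cart in front of the work surface, level with it; the furniture and walls round the work are solid. World frame = base frame: x ahead of the robot, y to its left, z up, the work surface at z = 0. Lengths are in m, angles in rad, forces in N, time in s.
With the tool pointing down it reaches from about 0.275 to 0.875 m from the base axis. Payload 12.5 kg.
Tool frame: the origin (TCP) lies at the very end of the fingers, on their centre line; the grasp point (between the pads) lies 19 mm behind it; x points along the fingers, y is the direction in which the jaws open and shut, and the axes are right-handed (so a half turn about x gives the same grasp; the last joint's range is limited). The gripper opens to 85 mm and grips with 20 to 120 N. Pads are 22 mm wide; open, the fingers measure 114 mm over their backs; the gripper's body (76 mm by 85 mm) begins 54 mm behind the grasp point. The pads swing forward as they close: fully open they stand 13 mm farther back than shut.
Start: joints at [-1.284, 0.351, 1.652, -0, 1.139, -0.085], TCP at [0.2, -0.512, 0.231] pointing down, gripper open.
Joint ranges: [-2.75, 2.75], [-0.79, 2.1], [0.01, 2.65], [-1.57, 4.71], [0.07, 3.14], [-2.87, 2.87]. Speed limits (rad/s): [2.22, 2.22, 2.79, 3.14, 3.14, 3.14].

## Interface

Orientations are given as a 3x3 rotation matrix whose columns are the frame's x, y, z axes.
In Python, from bench import manip gives the robot as it stands. Calls block until the motion is done:
- manip.move_ptp(position, orientation): joint-space move of the TCP to a pose.
- manip.move_l(position, attitude=None, max_speed=0.15): straight line of the TCP; attitude=None keeps the orientation; max_speed is the mean speed in m/s.
- manip.move_j(angles): joint-space move.
- manip.set_gripper(opening, effort=None): opening from 0.0 (shut) to 1.0 (fully open); effort is the grip in N (None keeps the last); returns when the fingers have stopped.
- manip.dwell(seconds).
- manip.inverse_kinematics(position, orientation): joint angles nearest the present ones, or None.
- manip.grab_frame(name): name is "side" or "top"; returns (picture, depth): 480x640x3 uint8, red, green, blue; 480x640 float32, m along the optical axis (not along the pixel's ray), 0 where there is no reading.
- manip.get_calibration(name): a dict with "camera_matrix" (3x3 intrinsics, pixels), "R" (3x3) and "t" (3): a world point X has camera coordinates R X + t. Camera axes: x right, y down, z forward; pixel columns grow to the right and rows downward; lengths in m; the calibration is good to about 2 mm. A picture is of the moment at which its call begins. get_calibration takes no time and is no camera call.
A pose or a line that the arm cannot do raises manip.Unreachable and nothing moves.
- manip.sign_off(): hands the job in, once; it reports no verdict.
Trained networks look in the newest picture that a camera, given by its name, has taken for a name from the list of things; names that differ only in an ending like _2 or _b are one class to them, and where a whole thing is asked for, a point or a joint stands for the part that bears it (a point fixed in the world has none). Each returns a list of dicts, best first, with "confidence" (0 to 1); they miss things now and then, are a little off and sometimes report something else, mostly with a low value. They report only what shows in the picture. A call takes as long as a camera call. They do not tell look-alikes from the thing itself.
- manip.look_for(camera, name): "at" ([x, y, z] in m, in world coordinates, good to about 4 mm: the middle of the surface that is visible of it).
Readings, each from a call of its own:
- manip.current_time(): time.
- manip.current_qpos(): joint angles.
- manip.current_joint_vel(): joint speeds.
- manip.current_joint_torque(): joint torques, N m.
- manip.current_ee_pos(): TCP position.
- manip.current_tcp_rot(): TCP orientation.
- manip.current_force(): force on the tool from outside, world axes, zero at the start.
- manip.current_ft_torque(): the same for the moment, N m.
- manip.current_grip_width(): opening from 0.0 (shut) to 1.0 (fully open).
Only numpy, scipy, OpenCV 4.12 (cv2) and the standard library are available. Lean on these libraries where they do the work, as an engineer would, in place of code of your own. Each camera call takes 0.05 s, during which the arm holds its last target.

## Working session

There is one attempt and no reset: what is moved stays moved. The work goes in short steps, each a Python script; the robot and the scene stay as the last script left them, time stands still between calls to the robot, and variables do not carry over. Pictures are saved under pics/ and viewed, and the job is handed in when it is done.

```bash
mkdir -p pics; ls; python3 - <<'E'
from bench import manip
import cv2,numpy as np
for n in ("top","side"):
    p,d=manip.grab_frame(n); cv2.imwrite(f"pics/{n}0.png",p[:,:,::-1]); np.save(f"pics/{n}0d.npy",d)
    c=manip.get_calibration(n); print(n,np.round(c["camera_matrix"],1).tolist(),np.round(c["R"],3).tolist(),np.round(c["t"],3))
    for k in ("cover","handle","case","catch_grip","lip_edge","tongue_tip"):
        for r in manip.look_for(n,k)[:3]: print(n,k,np.round(r["at"],3),round(r["confidence"],2))
print(manip.current_time(), manip.current_tcp_rot())
E
```

```text
pics
top [[575.1, 0.0, 321.6], [0.0, 575.1, 246.3], [0.0, 0.0, 1.0]] [[0.08, -0.997, 0.002], [-0.974, -0.079, -0.214], [0.214, 0.015, -0.977]] [-0.     0.525  1.472]
top cover [ 0.3   -0.337  0.007] 0.73
top cover [ 0.488 -0.211  0.004] 0.62
top handle [ 0.49  -0.209  0.003] 0.73
top handle [ 0.303 -0.344  0.005] 0.61
top case [0.539 0.174 0.026] 0.93
top catch_grip [0.614 0.152 0.052] 0.66
top lip_edge [0.534 0.174 0.026] 0.88
top tongue_tip [ 0.485 -0.216  0.005] 0.92
top tongue_tip [ 0.298 -0.344  0.003] 0.7
side [[549.0, 0.0, 323.1], [0.0, 549.0, 231.6], [0.0, 0.0, 1.0]] [[-0.931, -0.363, 0.021], [-0.215, 0.502, -0.838], [0.294, -0.785, -0.546]] [0.497 0.152 1.39 ]
side cover [ 0.484 -0.208  0.005] 0.87
side cover [ 0.299 -0.268  0.005] 0.59
side handle [ 0.48  -0.206  0.01 ] 0.89
side handle [ 0.297 -0.268  0.009] 0.6
side handle [0.536 0.19  0.029] 0.56
side case [0.535 0.185 0.03 ] 0.9
side catch_grip [0.614 0.158 0.057] 0.52
side lip_edge [0.533 0.192 0.032] 0.68
side tongue_tip [ 0.301 -0.268  0.   ] 0.98
side tongue_tip [ 0.479 -0.203  0.003] 0.57
0.7 [[-1.89850048e-05  3.63259276e-01 -9.31688091e-01]
 [ 8.26399054e-05 -9.31688087e-01 -3.63259276e-01]
 [-9.99999996e-01 -8.38910947e-05 -1.23316094e-05]]
```

View pics/top0.png

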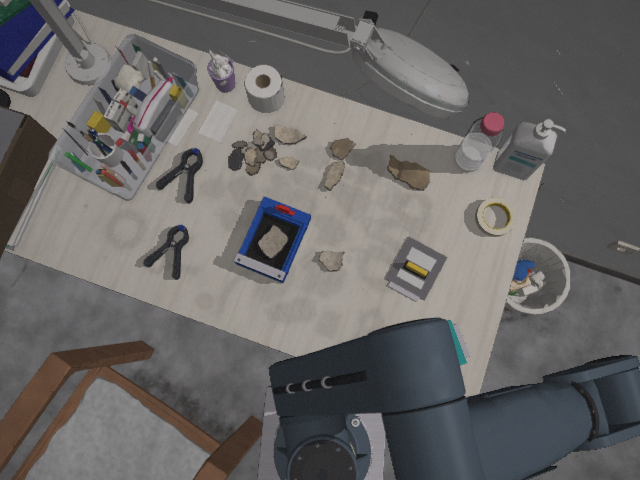

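View pics/side0.png

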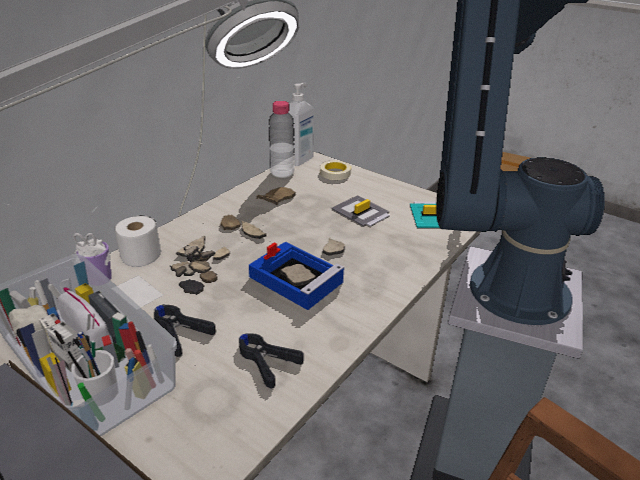

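```bash
python3 - <<'E'
import cv2,numpy as np
t=cv2.imread("pics/top0.png"); s=cv2.imread("pics/side0.png")
a=cv2.resize(t[190:290,225:325],None,fx=4,fy=4,interpolation=cv2.INTER_CUBIC)
b=cv2.resize(t[225:325,370:470],None,fx=4,fy=4,interpolation=cv2.INTER_CUBIC)
cv2.imwrite("pics/c1.png",np.hstack([a,b]))
a=cv2.resize(s[230:320,240:350],(440,360),interpolation=cv2.INTER_CUBIC)
b=cv2.resize(s[180:270,310:400],(360,360),interpolation=cv2.INTER_CUBIC)
cv2.imwrite("pics/c2.png",np.hstack([a,b]))
E
```

```text
(no output)
```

View pics/c1.png

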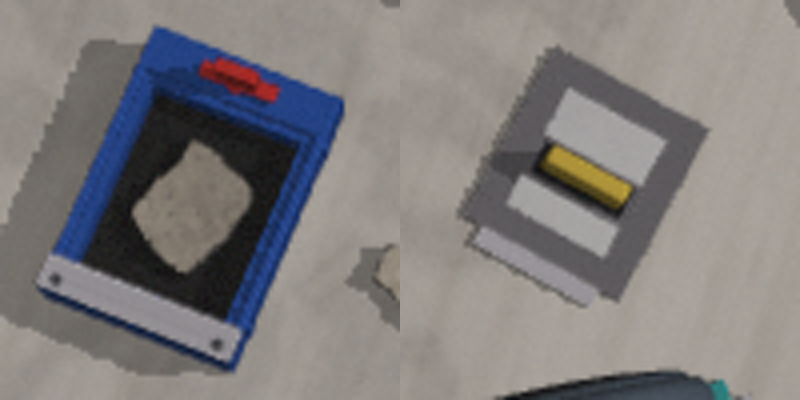

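View pics/c2.png

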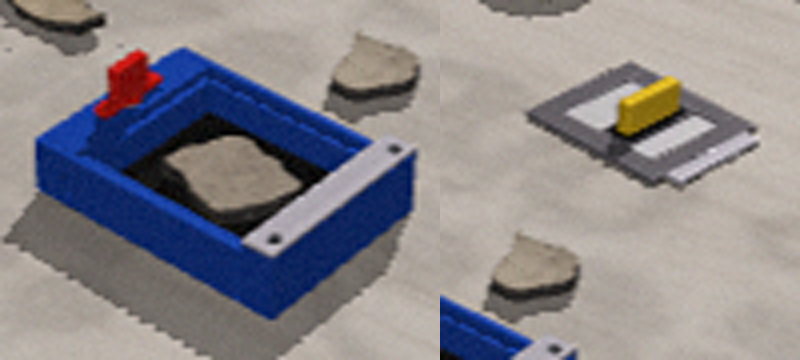

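```bash
cat > h.py <<'E'
import numpy as np,cv2
from scipy.optimize import minimize
from bench import manip
def proj(c,X):
    P=X@np.asarray(c["R"]).T+np.asarray(c["t"]); uv=P@np.asarray(c["camera_matrix"]).T
    return uv[:,:2]/uv[:,2:]
def box(x0,x1,y0,y1,z0,z1):
    return np.array([[x,y,z] for x in(x0,x1) for y in(y0,y1) for z in(z0,z1)])/1000.
def pose(p,X):
    c,s=np.cos(p[2]),np.sin(p[2])
    z=p[3] if len(p)>3 else 0
    return X@np.array([[c,s,0],[-s,c,0],[0,0,1]])+[p[0],p[1],z]
S=8
def render(c,parts,p,roi):
    u0,v0,w,h=roi; m=np.zeros((h*S,w*S),np.uint8)
    for X in parts:
        q=proj(c,pose(p,X)); q=(q-[u0,v0]+0.5)*S-0.5
        cv2.fillConvexPoly(m,cv2.convexHull(np.round(q*16).astype(np.int32)),255,shift=4)
    return cv2.resize(m,(w,h),interpolation=cv2.INTER_AREA)/255.
def roi_of(m):
    x,y,w,h=cv2.boundingRect(m.astype(np.uint8)); return (x-6,y-6,w+12,h+12)
def fit(views,parts,p0):
    # views: list of (calib, mask)
    rs=[roi_of(m) for _,m in views]
    def cost(p):
        return sum(np.abs(render(c,parts,p,r)-m[r[1]:r[1]+r[3],r[0]:r[0]+r[2]]).sum() for (c,m),r in zip(views,rs))
    p0=np.array(p0,float); sim=[p0]+[p0+np.eye(len(p0))[i]*d for i,d in enumerate([.008,.008,.08,.01][:len(p0)])]
    r=minimize(cost,p0,method="Nelder-Mead",options=dict(initial_simplex=sim,xatol=1e-5,fatol=.01,maxiter=400))
    return r.x,r.fun,[m.sum() for _,m in views]
def cloud(c,d,m):
    v,u=np.nonzero(m&(d>0)); z=d[v,u]; K=np.asarray(c["camera_matrix"])
    P=np.c_[(u-K[0,2])/K[0,0]*z,(v-K[1,2])/K[1,1]*z,z]
    return (P-np.asarray(c["t"]))@np.asarray(c["R"])
def hsv(p): return cv2.cvtColor(p,cv2.COLOR_RGB2HSV)
def mask(p,lo,hi,roi):
    m=cv2.inRange(hsv(p),np.array(lo),np.array(hi))>0
    k=np.zeros_like(m);x0,y0,x1,y1=roi;k[y0:y1,x0:x1]=1
    return m&k
E
python3 - <<'E'
from h import *
T=cv2.imread("pics/top0.png")[:,:,::-1].copy(); Sd=cv2.imread("pics/side0.png")[:,:,::-1].copy()
dt=np.load("pics/top0d.npy"); ds=np.load("pics/side0d.npy")
ct,cs=manip.get_calibration("top"),manip.get_calibration("side")
H=hsv(T)
for n,(u,v) in dict(frame=(412,245),tongue=(400,292),desk=(380,250),handle=(417,269),lip=(255,263),blue=(293,240),red=(285,210),win=(421,255)).items(): print(n,H[v,u])
H=hsv(Sd)
for n,(u,v) in dict(frame=(340,210),tongue=(377,216),desk=(340,190),handle=(362,207),lip=(325,277),blue=(280,287),red=(272,250)).items(): print(n,H[v,u])
yt=mask(T,[18,130,60],[38,255,255],(390,240,445,300)); ys=mask(Sd,[18,130,60],[38,255,255],(340,190,385,220))
rt=mask(T,[0,150,60],[10,255,255],(260,190,310,230))|mask(T,[170,150,60],[180,255,255],(260,190,310,230))
rs=mask(Sd,[0,150,60],[10,255,255],(255,235,290,270))|mask(Sd,[170,150,60],[180,255,255],(255,235,290,270))
bt=mask(T,[105,130,20],[130,255,255],(225,190,320,290)); bs=mask(Sd,[105,130,20],[130,255,255],(240,230,350,315))
for n,(c,d,m) in dict(yt=(ct,dt,yt),ys=(cs,ds,ys),rt=(ct,dt,rt),rs=(cs,ds,rs),bt=(ct,dt,bt),bs=(cs,ds,bs)).items():
    P=cloud(c,d,m); print(n,m.sum(),P.mean(0).round(3),np.percentile(P[:,2],[2,50,98]).round(4),P.min(0).round(3),P.max(0).round(3))
handle=[box(-7,7,-30,30,5,33)]
for v in ([(ct,yt)],[(cs,ys)],[(ct,yt),(cs,ys)]): print("handle",fit(v,handle,[.485,-.207,-.45]))
E
```

```text
frame [170   8  92]
tongue [150   6 124]
desk [ 18  21 149]
handle [ 23 170 169]
lip [132   9 147]
blue [128  35  29]
red [  0 194  83]
win [  0   6 163]
frame [138  13 100]
tongue [132  12 103]
desk [ 13  24 191]
handle [ 24 223 134]
lip [138  14 178]
blue [110 233 102]
red [  0 239 115]
yt 151 [ 0.488 -0.216  0.03 ] [0.0087 0.0315 0.0392] [ 0.472 -0.249  0.002] [ 0.507 -0.187  0.041]
ys 147 [ 0.488 -0.209  0.025] [0.0082 0.0259 0.0388] [ 0.472 -0.244  0.005] [ 0.51  -0.181  0.04 ]
rt 103 [0.616 0.151 0.06 ] [0.0425 0.0605 0.078 ] [0.607 0.125 0.04 ] [0.628 0.178 0.078]
rs 142 [0.617 0.157 0.06 ] [0.0453 0.0587 0.076 ] [0.606 0.051 0.002] [0.671 0.18  0.078]
bt 1400 [0.566 0.166 0.036] [0.0127 0.038  0.0476] [0.425 0.081 0.005] [0.653 0.265 0.053]
bs 2461 [0.539 0.193 0.03 ] [0.0047 0.0332 0.0472] [0.425 0.082 0.001] [0.68  0.277 0.054]
handle (array([ 0.49020874, -0.21669776, -0.41659415]), np.float64(24.109803921568627), [np.int64(151)])
handle (array([ 0.49073141, -0.22007365, -0.34086623]), np.float64(22.470588235294116), [np.int64(147)])
handle (array([ 0.49041606, -0.21699639, -0.38584006]), np.float64(50.16470588235294), [np.int64(151), np.int64(147)])
```

```bash
cat >> h.py <<'E'
def fill(m,close=3):
    m=cv2.morphologyEx(m.astype(np.uint8),cv2.MORPH_CLOSE,np.ones((close,close)))
    cs,_=cv2.findContours(m,cv2.RETR_EXTERNAL,cv2.CHAIN_APPROX_NONE)
    k=max(cs,key=cv2.contourArea); o=np.zeros_like(m); cv2.drawContours(o,[k],-1,1,-1); return o>0
CASE=[box(-90,-66,-70,70,0,52),box(-90,108,-70,70,0,41),box(85,97,-28,28,43,49),box(86,96,-15,15,48,73)]
CASE=[box(-90,-66,-70,70,0,52),box(-90,108,-70,70,0,41)]
COVER=[box(-61,75,-60,60,0,5),box(-75,-60,-45,45,0,5),box(-7,7,-30,30,5,33)]
def overlay(img,c,parts,p,roi,f=4,col=(0,255,0)):
    x0,y0,x1,y1=roi; o=cv2.resize(img[y0:y1,x0:x1],None,fx=f,fy=f,interpolation=cv2.INTER_CUBIC)
    for X in parts:
        q=((proj(c,pose(p,X))-[x0,y0]+.5)*f-.5)
        for i in range(8):
            for b in (1,2,4):
                if not i&b: cv2.line(o,tuple(int(round(a)) for a in q[i]),tuple(int(round(a)) for a in q[i|b]),col,1,cv2.LINE_AA)
    return o
E
python3 - <<'E'
from h import *
T=cv2.imread("pics/top0.png")[:,:,::-1].copy(); Sd=cv2.imread("pics/side0.png")[:,:,::-1].copy()
ct,cs=manip.get_calibration("top"),manip.get_calibration("side")
def cm(p,roi): # case
    b=mask(p,[105,110,20],[130,255,255],roi); s=mask(p,[100,4,120],[180,18,255],roi)
    r=mask(p,[0,150,60],[10,255,255],roi)
    return fill(b|s)
def cv(p,roi):
    g=mask(p,[0,0,20],[180,15,255],roi)|mask(p,[18,130,60],[38,255,255],roi); return fill(g)
bt=cm(T,(225,190,320,290)); bs=cm(Sd,(240,230,350,320))
gt=cv(T,(380,230,460,305)); gs=cv(Sd,(325,185,395,235))
I=[]
for im,m,r in((T,bt,(225,190,325,290)),(T,gt,(370,225,470,325)),(Sd,bs,(240,230,350,320)),(Sd,gs,(310,180,400,270))):
    o=im.copy(); e=m&~(cv2.erode(m.astype(np.uint8),np.ones((3,3)))>0); o[e]=(0,255,0)
    x0,y0,x1,y1=r; I.append(cv2.resize(o[y0:y1,x0:x1],(400,300),interpolation=cv2.INTER_NEAREST))
cv2.imwrite("pics/m.png",np.vstack([np.hstack(I[:2]),np.hstack(I[2:])])[:,:,::-1])
res={}
for n,parts,vt,vs,p0 in(("case",CASE,bt,bs,[.53,.18,-.35]),("cover",COVER,gt,gs,[.485,-.207,-.45])):
    for k,v in(("t",[(ct,vt)]),("s",[(cs,vs)]),("ts",[(ct,vt),(cs,vs)])):
        r=fit(v,parts,p0); res[n+k]=r[0]; print(n,k,r[0].round(4),r[1].round(1),r[2])
I=[overlay(T,ct,CASE,res["caset"],(225,190,325,290)),overlay(T,ct,COVER,res["covert"],(370,225,470,325))]
cv2.imwrite("pics/o1.png",np.hstack(I)[:,:,::-1])
I=[overlay(Sd,cs,CASE,res["cases"],(245,230,345,325)),overlay(Sd,cs,COVER,res["covers"],(310,180,400,275))]
cv2.imwrite("pics/o2.png",np.hstack(I)[:,:,::-1])
E
```

```text
case t [ 0.5333  0.1786 -0.3071] 83.0 [np.int64(3921)]
case s [ 0.5332  0.1768 -0.3051] 197.7 [np.int64(3722)]
case ts [ 0.5333  0.1781 -0.3046] 295.3 [np.int64(3921), np.int64(3722)]
cover t [ 0.4901 -0.216  -0.4367] 51.9 [np.int64(2347)]
cover s [ 0.4905 -0.2195 -0.4334] 66.0 [np.int64(991)]
cover ts [ 0.4902 -0.2164 -0.436 ] 138.9 [np.int64(2347), np.int64(991)]
```

View pics/m.png

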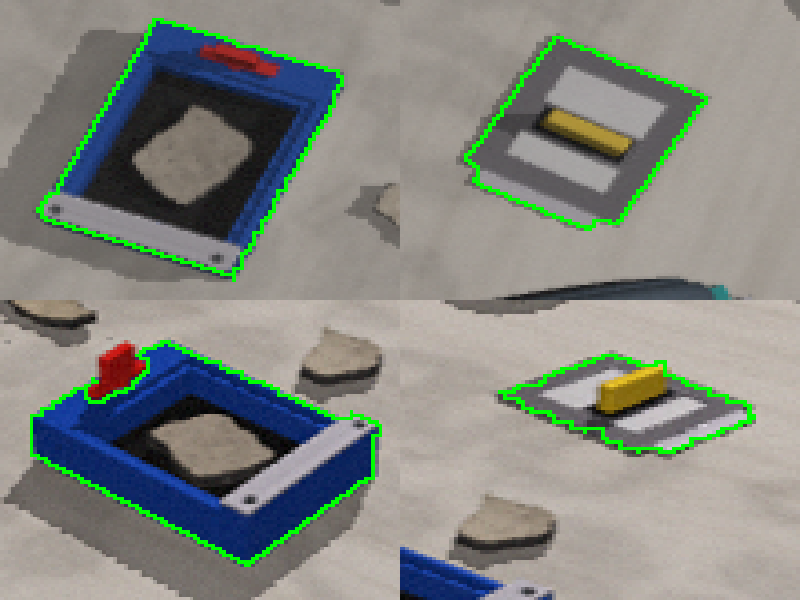

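View pics/o1.png

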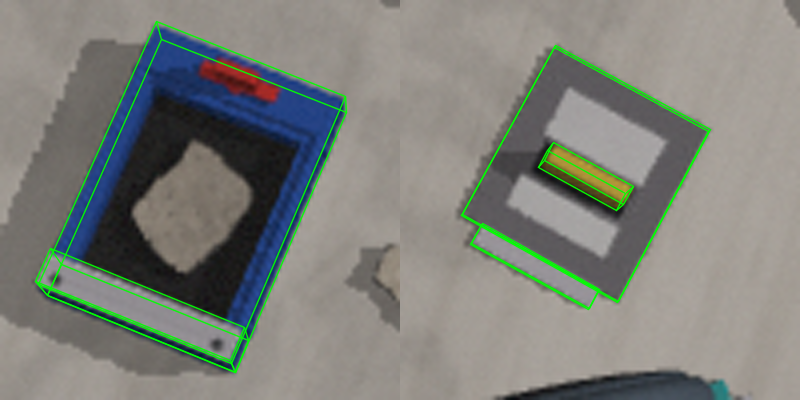

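View pics/o2.png

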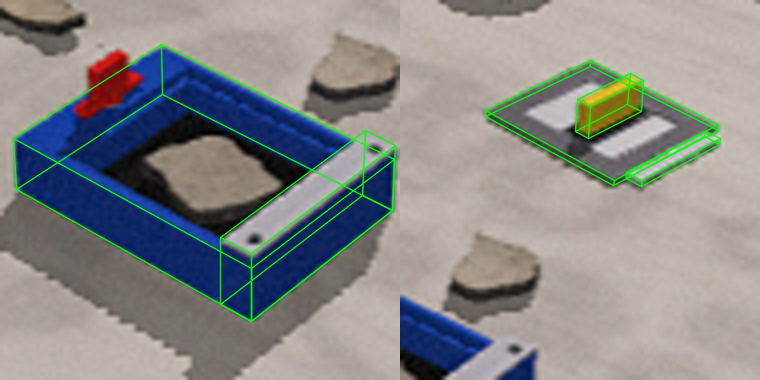

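```bash
cat >> h.py <<'E'
from scipy.spatial.transform import Rotation as Ro
def tool(Rc,s=1):
    x=-Rc[:,2]; y=s*Rc[:,0]; return np.c_[x,y,np.cross(x,y)]
def rc(yaw,tilt=0.): # tilt>0: tongue (-x) end down
    return Ro.from_euler("z",yaw).as_matrix()@Ro.from_euler("y",-tilt).as_matrix()
COV=np.array([.4903,-.218,-.435]); CAS=np.array([.5333,.1777,-.306])
GZ=0.010 # TCP height above cover underside
def tcp_for(cp,yaw,tilt,s): # cover origin world -> tcp
    R=rc(yaw,tilt); return np.asarray(cp)+R@[0,0,GZ], tool(R,s)
def case2w(p): return np.r_[CAS[:2],0]+rc(CAS[2])@np.asarray(p)
def origin_from_tip(tip_case,tilt): # mm in case frame -> world origin of cover
    return case2w(np.asarray(tip_case)/1000.)+rc(CAS[2],tilt)@[.075,0,0]
E
python3 - <<'E'
from h import *
ct=manip.get_calibration("top");cs=manip.get_calibration("side");dt=np.load("pics/top0d.npy")
for (u,v) in((420,75),(460,100),(370,30),(400,40),(360,50),(300,30)):
    m=np.zeros(dt.shape,bool);m[v,u]=1;print((u,v),cloud(ct,dt,m).round(3))
T=cv2.imread("pics/top0.png")[:,:,::-1].copy(); Sd=cv2.imread("pics/side0.png")[:,:,::-1].copy()
rt=mask(T,[0,150,60],[10,255,255],(260,190,310,230))|mask(T,[170,150,60],[180,255,255],(260,190,310,230))
rs=mask(Sd,[0,150,60],[10,255,255],(255,235,290,270))|mask(Sd,[170,150,60],[180,255,255],(255,235,290,270))
C=[box(-6,6,-28,28,43,49),box(-5,5,-15,15,48,73)]
print("nominal axis",case2w([.091,0,.063]))
for v in([(ct,rt)],[(cs,rs)],[(ct,rt),(cs,rs)]):
  for z in (-.306,-.15): print(fit(v,C,[.619,.151,z])[:2])
for s in(1,-1):
    print(s)
    for n,(p,o) in dict(grasp=tcp_for([*COV[:2],0],COV[2],0,s),lift=tcp_for([*COV[:2],.12],COV[2],0,s),
       pre=tcp_for(origin_from_tip([-50,0,80],.21),CAS[2],.21,s),ins=tcp_for(origin_from_tip([-75,0,38.5],.21),CAS[2],.21,s),
       flat=tcp_for(origin_from_tip([-75,0,36],0),CAS[2],0,s),c0=(case2w([.091,0,.053]),tool(rc(CAS[2]+.1),s)),c1=(case2w([.091,0,.053]),tool(rc(CAS[2]+1.58),s))).items():
        q=manip.inverse_kinematics(p,o); print(n,p.round(3),None if q is None else np.round(q,2))
print(manip.current_time())
E
```

```text
(420, 75) [[ 0.725 -0.115  0.619]]
(460, 100) [[ 0.713 -0.201  0.56 ]]
(370, 30) [[ 0.781 -0.02   0.658]]
(400, 40) [[ 0.818 -0.081  0.576]]
(360, 50) [[ 0.751 -0.005  0.642]]
(300, 30) [[0.796 0.105 0.618]]
nominal axis [0.6200727  0.15028653 0.063     ]
(array([ 0.61828365,  0.15220263, -0.27702669]), np.float64(24.05098039215686))
(array([ 0.61831239,  0.15233983, -0.30240166]), np.float64(23.862745098039213))
(array([ 0.6196378 ,  0.14983733, -0.1841914 ]), np.float64(24.647058823529413))
(array([ 0.6192163 ,  0.14996168, -0.18550079]), np.float64(24.56470588235294))
(array([ 0.6184566 ,  0.15177319, -0.23978958]), np.float64(55.45490196078431))
(array([ 0.61840392,  0.1517667 , -0.24323929]), np.float64(55.43921568627451))
1
grasp [ 0.49  -0.218  0.01 ] [-0.51  0.66  1.82 -0.    0.66 -0.07]
lift [ 0.49  -0.218  0.13 ] [-0.51  0.46  1.78 -0.    0.91 -0.07]
pre [0.554 0.171 0.105] [ 0.27  0.5   1.8  -0.18  0.67  0.71]
ins [0.53  0.179 0.064] [ 0.3   0.54  1.87 -0.22  0.57  0.78]
flat [0.533 0.178 0.046] [ 0.24  0.62  1.75 -0.    0.77  0.54]
c0 [0.62  0.15  0.053] [0.16 0.72 1.53 0.   0.89 0.37]
c1 [0.62  0.15  0.053] [ 0.16  0.72  1.53  0.    0.89 -1.11]
-1
grasp [ 0.49  -0.218  0.01 ] None
lift [ 0.49  -0.218  0.13 ] None
pre [0.554 0.171 0.105] [ 0.27  0.5   1.8  -0.18  0.67 -2.43]
ins [0.53  0.179 0.064] [ 0.3   0.54  1.87 -0.22  0.57 -2.36]
flat [0.533 0.178 0.046] [ 0.24  0.62  1.75 -0.    0.77 -2.6 ]
c0 [0.62  0.15  0.053] [ 0.16  0.72  1.53 -0.    0.89 -2.77]
c1 [0.62  0.15  0.053] [ 0.16  0.72  1.53 -0.    0.89  2.03]
0.7
```

```bash
python3 - <<'E'
from h import *
p,o=tcp_for([*COV[:2],0],COV[2],0,1)
manip.move_ptp(p+[0,0,.10],o)
manip.move_l(p+[0,0,.0],max_speed=.12)
print(manip.current_force(),manip.current_ee_pos(),manip.current_time())
manip.set_gripper(0.0,60)
print(manip.current_grip_width(),manip.current_force())
manip.move_l(p+[0,0,.14],max_speed=.12)
print(manip.current_grip_width(),manip.current_force(),manip.current_ee_pos(),manip.current_time())
q,o=tcp_for(origin_from_tip([-40,0,100],.21),CAS[2],.21,1)
manip.move_ptp(q,o)
for n in ("top","side"):
    im,d=manip.grab_frame(n); cv2.imwrite(f"pics/{n}1.png",im[:,:,::-1])
print(manip.current_force(),manip.current_ee_pos(),manip.current_time())
a=cv2.imread("pics/top1.png")[180:300,215:335];b=cv2.imread("pics/side1.png")[200:320,230:350]
cv2.imwrite("pics/c3.png",np.hstack([cv2.resize(i,(400,400),interpolation=cv2.INTER_CUBIC) for i in(a,b)]))
E
```

```text
[0.23332284 0.1484069  1.2837094 ] [ 0.49067662 -0.2182668   0.01061154] 3.2667
0.14811495416180503 [-1.12088035  0.36354664  5.91783078]
0.15088916281083034 [-0.00789321 -0.04141573 -2.78929361] [ 0.48992925 -0.21781588  0.14927005] 5.2333
[ 0.08827583  0.85201204 -2.61263254] [0.56342978 0.16721561 0.12546771] 6.8
```

View pics/c3.png

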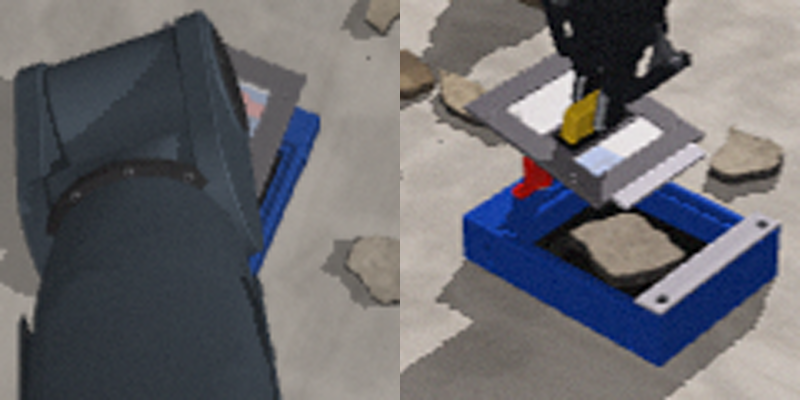

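```bash
cat >> h.py <<'E'
def cover_from_tool():
    p=np.asarray(manip.current_ee_pos());o=np.asarray(manip.current_tcp_rot())
    R=np.c_[o[:,1],-o[:,2],-o[:,0]]; return p-R@[0,0,GZ],R
def incase(X): return rc(CAS[2]).T@(np.asarray(X)-np.r_[CAS[:2],0])*1000
def view(tag,sh=(0,0),roi=(230,200,350,320),cam="side",f=5):
    im,_=manip.grab_frame(cam); im=im.copy(); c=manip.get_calibration(cam); t,R=cover_from_tool()
    o=overlay(im,c,CASE,CAS,roi,f)
    P=[X@R.T+t+[*sh,0] for X in COVER]
    x0,y0,x1,y1=roi; k=overlay(im,c,P,[0,0,0],roi,f,(255,0,255)); m=(k!=overlay(im,c,[],CAS,roi,f)).any(2); o[m]=k[m]
    cv2.imwrite(f"pics/{tag}.png",o[:,:,::-1])
E
python3 - <<'E'
from h import *
view("v1")
t,R=cover_from_tool(); print(incase(t+R@[-.075,0,0]))
E
```

```text
[-39.44058355  -0.76712209 100.03032808]
```

View pics/v1.png

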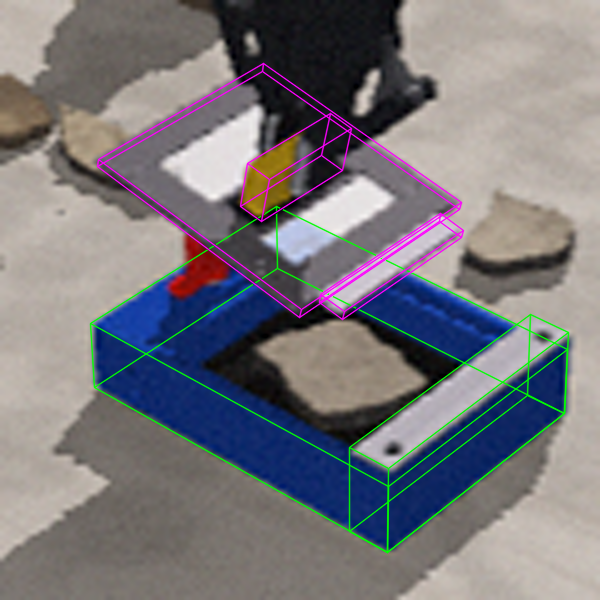

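```bash
python3 - <<'E'
from h import *
def go(tip,tilt,sp):
    q,o=tcp_for(origin_from_tip(tip,tilt),CAS[2],tilt,1); manip.move_l(q,o,max_speed=sp)
    t,R=cover_from_tool(); f=rc(CAS[2]).T@np.asarray(manip.current_force())
    print(tip,incase(t+R@[-.075,0,0]).round(1),"F",f.round(1),round(manip.current_time(),2)); return f
go([-48,0,60],.21,.1)
f0=go([-48,0,44.5],.21,.06)
view("v2")
for x,z in((-58,42),(-64,40.5),(-68,39.5),(-71,39),(-73,38.6)):
    f=go([x,0,z],.21,.03)
    if np.abs(f-f0).max()>8: break
manip.dwell(.15)
view("v3")
E
```

```text
[-48, 0, 60] [-47.7   0.1  60.2] F [-0.2  0.1 -1.6] 7.41
[-48, 0, 44.5] [-47.4   0.3  44.7] F [-0.5 -0.5  3.5] 7.82
[-58, 0, 42] [-58.4   0.1  42.1] F [-0.3 -0.6  6. ] 8.36
[-64, 0, 40.5] [-65.3  -0.6  39.8] F [-1.   1.1 -2. ] 8.72
[-68, 0, 39.5] [-68.5  -0.2  39.2] F [ 0.6 -0.6 -2.4] 9.0
[-71, 0, 39] [-71.2  -0.   39. ] F [ 0.   0.7 -2.3] 9.25
[-73, 0, 38.6] [-73.1  -0.   38.6] F [ 0.4 -0.8 -2.7] 9.5
```

View pics/v2.png

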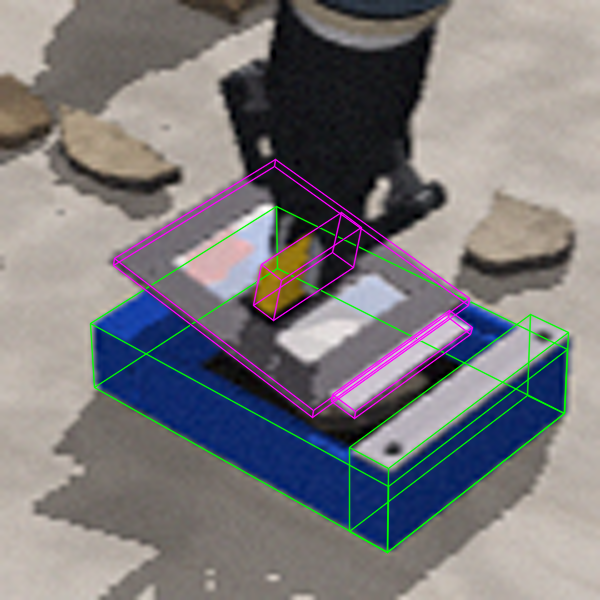

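View pics/v3.png

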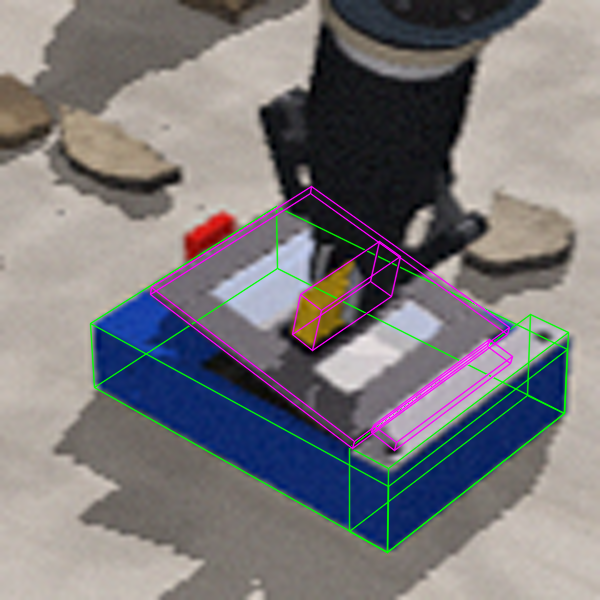

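```bash
python3 - <<'E'
from h import *
def go(tip,tilt,sp):
    q,o=tcp_for(origin_from_tip(tip,tilt),CAS[2],tilt,1); manip.move_l(q,o,max_speed=sp)
    t,R=cover_from_tool(); f=rc(CAS[2]).T@np.asarray(manip.current_force())
    print(tip,incase(t+R@[-.075,0,0]).round(1),"F",f.round(1),round(manip.current_time(),2)); return f
f0=None
for x in (-73.8,-74.8,-75.8,-76.8,-77.8,-78.8,-79.8):
    f=go([x,0,38.6],.21,.02)
    manip.dwell(.1); f=rc(CAS[2]).T@np.asarray(manip.current_force()); print(f.round(1))
    if f0 is None: f0=f
    if f[0]-f0[0]>4: break
E
```

```text
[-73.8, 0, 38.6] [-73.8  -0.   38.6] F [-0.8  0.7 -2.4] 9.95
[ 0.9 -0.8 -2.2]
[-74.8, 0, 38.6] [-74.8   0.   38.6] F [-0.  -0.1 -2.2] 10.3
[-0.1 -0.1 -3.2]
[-75.8, 0, 38.6] [-75.9  -0.   38.6] F [-0.4  0.9 -3.5] 10.65
[ 0.1  0.3 -1.6]
[-76.8, 0, 38.6] [-76.9  -0.   38.6] F [-0.4 -0.6 -2.5] 11.0
[ 0.6 -0.5 -2.7]
[-77.8, 0, 38.6] [-77.9   0.   38.6] F [-0.5  0.1 -2.5] 11.35
[ 0.8 -0.1 -2.1]
[-78.8, 0, 38.6] [-78.9   0.   38.6] F [-0.5  0.  -2.6] 11.7
[-0.1 -0.3 -2. ]
[-79.8, 0, 38.6] [-79.7   0.   38.6] F [ 1.3  0.3 -1.8] 12.05
[ 1.2 -0.3 -2.6]
```

```bash
python3 - <<'E'
from h import *
def go(tip,tilt,sp):
    q,o=tcp_for(origin_from_tip(tip,tilt),CAS[2],tilt,1); manip.move_l(q,o,max_speed=sp)
for x in (-80.4,-81,-81.6,-82.2,-83):
    go([x,0,38.6],.21,.02); 
    manip.dwell(.1); f=np.mean([rc(CAS[2]).T@np.asarray(manip.current_force()) for _ in range(4)],0); t,R=cover_from_tool(); print(x,incase(t+R@[-.075,0,0]).round(1),f.round(1))
    if f[0]>5: break
view("v4");print(manip.current_time())
E
```

```text
-80.4 [-79.8   0.1  38.8] [ 4.7 -0.5 -1.8]
-81 [-79.9   0.2  38.9] [ 7.6 -2.  -3. ]
12.9
```

View pics/v4.png

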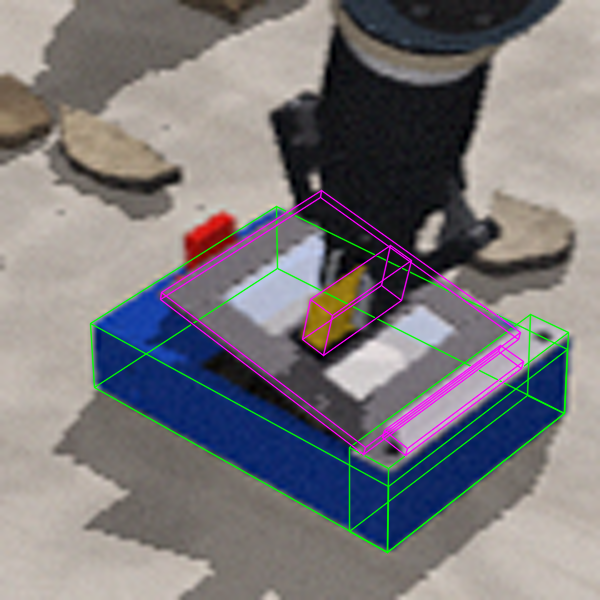

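```bash
python3 - <<'E'
from h import *
def go(tip,tilt,sp,lim=8):
    q,o=tcp_for(origin_from_tip(tip,tilt),CAS[2],tilt,1); manip.move_l(q,o,max_speed=sp)
    manip.dwell(.05); f=np.mean([rc(CAS[2]).T@np.asarray(manip.current_force()) for _ in range(4)],0); t,R=cover_from_tool()
    print(tip,tilt,incase(t+R@[-.075,0,0]).round(1),f.round(1)); return np.abs(f-[0,0,-2.4]).max()<lim
ok=go([-78.2,0,38.6],.21,.02)
for z,ti in((38.2,.17),(38,.13),(37.8,.09),(37.5,.06),(37.3,.03),(37.2,.0),(36.6,0),(36.0,0),(35.5,0)):
    if not ok: break
    ok=go([-78.2,0,z],ti,.03,8)
view("v5");print(manip.current_time())
E
```

```text
[-78.2, 0, 38.6] 0.21 [-78.6  -0.1  38.4] [ 0.3  0.6 -3.3]
[-78.2, 0, 38.2] 0.17 [-78.3  -0.1  38. ] [ 0.1  0.2 -3.3]
[-78.2, 0, 38] 0.13 [-78.2  -0.1  37.9] [-0.1 -0.3 -3.2]
[-78.2, 0, 37.8] 0.09 [-78.2  -0.1  37.7] [ 0.5  0.2 -3.3]
[-78.2, 0, 37.5] 0.06 [-78.2  -0.   37.4] [ 0.4  0.6 -2.3]
[-78.2, 0, 37.3] 0.03 [-78.2  -0.1  37.2] [-0.9  0.5 -2.6]
[-78.2, 0, 37.2] 0.0 [-78.2  -0.   37.1] [ 0.1 -0.6 -2.1]
[-78.2, 0, 36.6] 0 [-78.3   0.   36.6] [ 0.1 -0.6 -1.2]
[-78.2, 0, 36.0] 0 [-78.2   0.1  36.3] [-2.6 -0.8  3.4]
[-78.2, 0, 35.5] 0 [-78.1   0.1  36.2] [-3.9 -2.5  9.8]
16.025
```

View pics/v5.png

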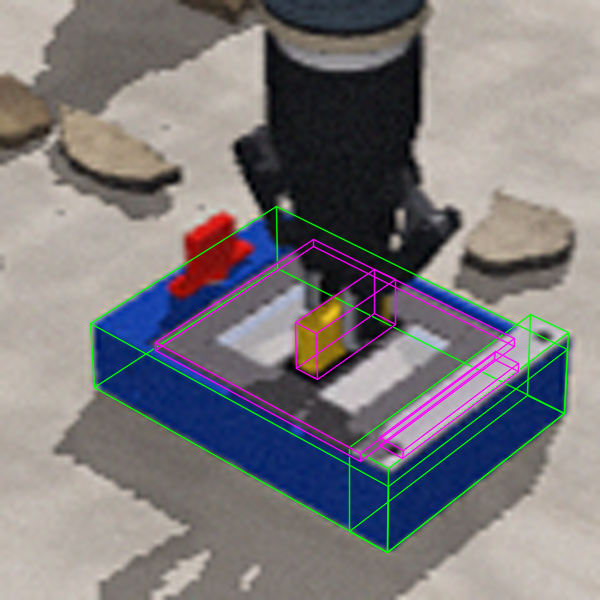

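```bash
python3 - <<'E'
from h import *
q,o=tcp_for(origin_from_tip([-78.2,0,36.2],0),CAS[2],0,1); manip.move_l(q,o,max_speed=.02)
manip.set_gripper(0.45)
print(manip.current_force())
manip.move_l(q+[0,0,.11],o,max_speed=.15)
c=case2w([.091,0,.0])+rc(CAS[2])@[-.06,0,.17]
a=manip.inverse_kinematics(q+[0,0,.11],o); a=np.array(a); a[0]-=.8; manip.move_j(a)
for n in ("top","side"):
    im,d=manip.grab_frame(n); cv2.imwrite(f"pics/{n}2.png",im[:,:,::-1]);np.save(f"pics/{n}2d.npy",d)
print(manip.current_time())
a=cv2.imread("pics/top2.png")[190:290,225:325];b=cv2.imread("pics/side2.png")[225:325,240:340]
cv2.imwrite("pics/c4.png",np.hstack([cv2.resize(i,(400,400),interpolation=cv2.INTER_CUBIC) for i in(a,b)]))
E
```

```text
[0.71517344 0.47923497 0.34974651]
19.225
```

View pics/c4.png

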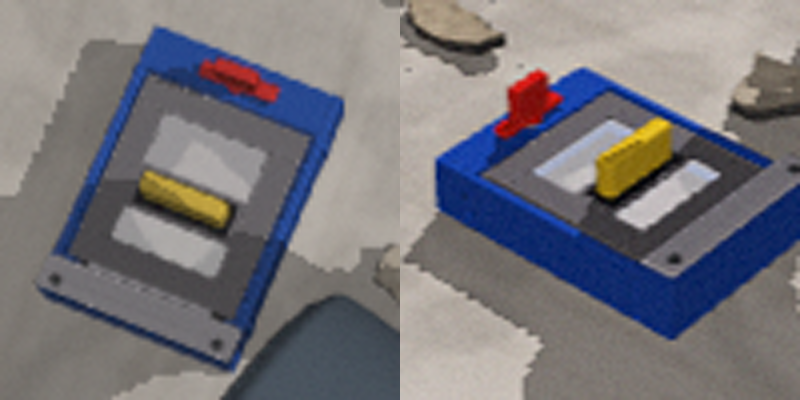

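```bash
python3 - <<'E'
from h import *
A=np.array([.6177,.1516]); y0=CAS[2]+.06
o=tool(rc(y0))
manip.move_ptp(np.r_[A,.14],o)
manip.move_l(np.r_[A,.053],o,max_speed=.12)
print(manip.current_force(),manip.current_ee_pos())
manip.set_gripper(0.0,30)
print(manip.current_grip_width(),np.round(manip.current_force(),1),manip.current_time())
view("v6")
E
```

```text
[-0.13271721 -0.12352527  0.43071096] [0.61821302 0.15162445 0.05373057]
0.10254069209955512 [-4.4 -0.8  5.8] 22.025
```

View pics/v6.png

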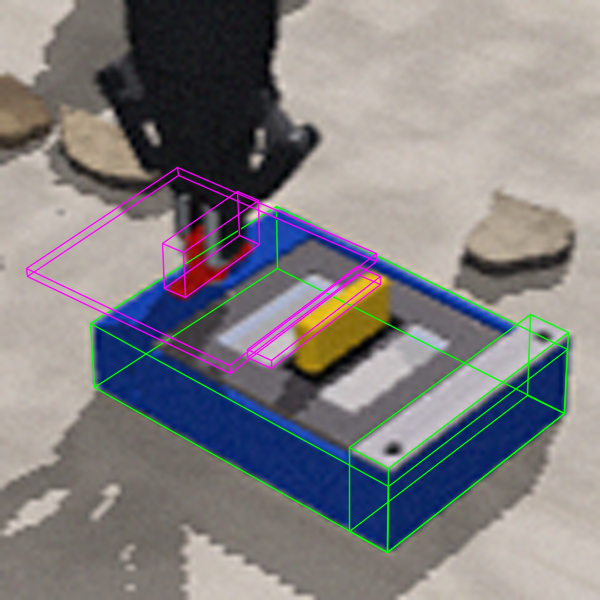

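```bash
python3 - <<'E'
from h import *
A=np.array([.6170,.1514])
for a in (.06,.45,.85,1.2,1.42,1.54):
    j=manip.inverse_kinematics(np.r_[A,.053],tool(rc(CAS[2]+a)))
    if a==.06: print(np.round(j,2),np.round(manip.current_qpos(),2))
    manip.move_j(j)
    f=manip.current_force(); m=manip.current_ft_torque(); o=np.asarray(manip.current_tcp_rot())
    print(a,np.round(f,1),np.round(m,2),"yaw",round(np.arctan2(o[1,1],o[0,1])-CAS[2],3),manip.current_time())
    if np.linalg.norm(f)>30: print("stop"); break
view("v7")
E
```

```text
[ 0.17  0.72  1.54 -0.    0.89  0.41] [0.17 0.72 1.54 0.   0.89 0.41]
0.06 [-1.5  1.2  7.2] [ 0.3   0.26 -0.05] yaw 0.06 22.325
0.45 [-0.3  1.6  6. ] [ 0.34 -0.01  0.07] yaw 0.45 22.7833
0.85 [2.6 3.7 5.4] [ 0.57 -0.4   0.06] yaw 0.846 23.25
1.2 [3.2 5.2 5.2] [ 0.77 -0.54  0.01] yaw 1.196 23.675
1.42 [3.5 5.6 4.3] [ 0.93 -0.67  0.06] yaw 1.416 24.0
1.54 [4.4 5.7 4.7] [ 1.05 -0.63  0.04] yaw 1.536 24.25
```

View pics/v7.png

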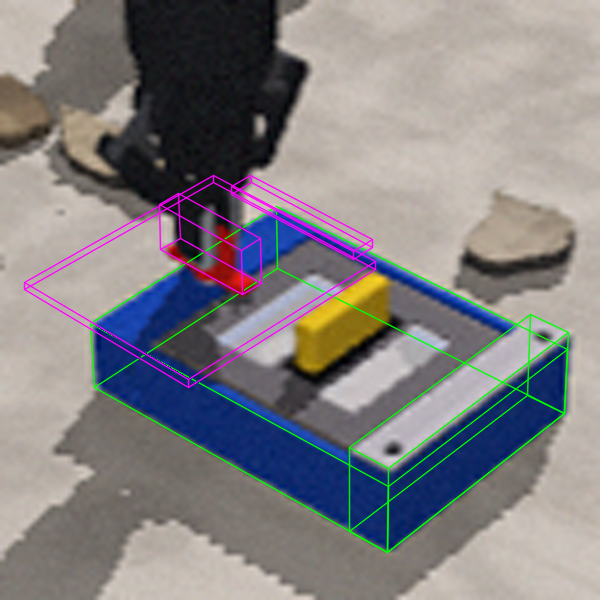

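Turned across the edge. Release and check.

```bash
python3 - <<'E'
from h import *
manip.set_gripper(0.45)
p=np.asarray(manip.current_ee_pos()); manip.move_l(p+[0,0,.1],max_speed=.15)
a=np.array(manip.current_qpos()); a[0]-=.9; manip.move_j(a)
for n in ("top","side"):
    im,d=manip.grab_frame(n); cv2.imwrite(f"pics/{n}3.png",im[:,:,::-1])
a=cv2.imread("pics/top3.png")[190:290,225:325];b=cv2.imread("pics/side3.png")[225:325,240:340]
cv2.imwrite("pics/c5.png",np.hstack([cv2.resize(i,(400,400),interpolation=cv2.INTER_CUBIC) for i in(a,b)]))
print(manip.current_time(),manip.current_force())
Sd=cv2.imread("pics/side3.png")[:,:,::-1].copy();T=cv2.imread("pics/top3.png")[:,:,::-1].copy()
C=[box(-6,6,-28,28,43,49),box(-5,5,-15,15,48,73)]
for n,im,r in(("side",Sd,(250,230,300,280)),("top",T,(260,190,310,235))):
    m=mask(im,[0,150,50],[10,255,255],r)|mask(im,[170,150,50],[180,255,255],r)
    x=fit([(manip.get_calibration(n),m)],C,[.618,.151,1.2]); print(n,x[0].round(3),"angle",round(x[0][2]-CAS[2],2),x[1])
E
```

```text
27.6 [-0.14250082  0.12342711 -0.0620973 ]
side [0.619 0.151 1.14 ] angle 1.45 22.91372549019608
top [0.618 0.152 1.232] angle 1.54 21.674509803921566
```

View pics/c5.png

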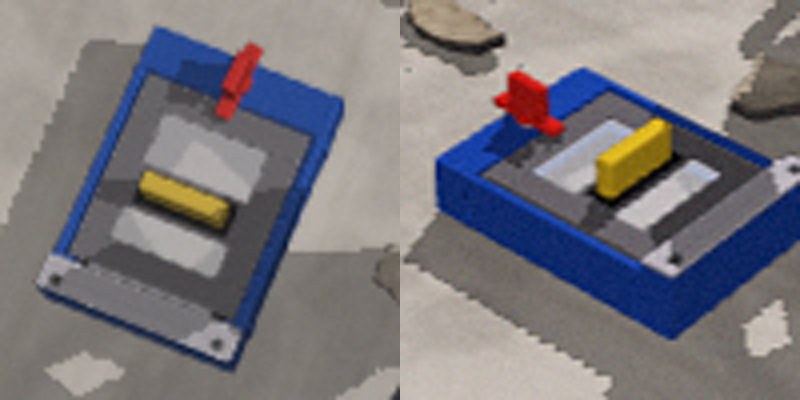

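View pics/side3.png

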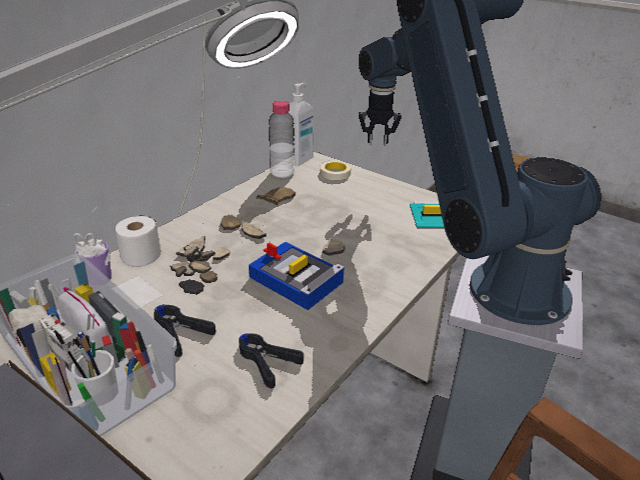

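The cover is seated flat, the catch lies across its edge, the bystanders look undisturbed and the robot is clear of everything.

```bash
python3 -c "
from bench import manip
print(manip.sign_off(), manip.current_time())"
```

```text
the job is handed in; nothing more can be done
the job is handed in; nothing more can be done
```

The case is closed: the cover lies flat in its recess with its tongue under the lip, and the red catch is turned across its edge. I handed the job in at about 27.6 s of the 58 s allowed; no verdict was reported.

- **Hooking:** I gripped the cover by its handle, tilted it 12° and slid the tongue under the lip until it touched the back of the slot. Contact came about 3 mm farther in than the camera estimate of the case position. I corrected for that before lowering the cover.
- **Lowering:** The cover met the ledge at about 36.2 mm, where 36 mm is expected, with about 10 N of contact force.
- **Catch:** I turned the catch to a commanded 1.54 rad and let go. The image fits afterwards gave 1.54 rad from the top camera and 1.45 rad from the side camera. They disagree slightly, but both are well above the 1.2 rad needed.
- **Last pictures:** The cover sits flush, the gripper is clear with about 0 N on it, and the sherds, clamps, tape and turquoise look-alike appear where they were. I judged the bystanders by eye and did not measure their positions again.

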